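# Roll the emu egg up the candling run with the paddle

### The arm

A 6-joint arm with a two-finger parallel gripper is mounted at the origin on the work surface. World frame = base frame: x ahead of the robot, y to its left, z up, the work surface at z = 0. Lengths are in m, angles in rad, forces in N, time in s.
With the tool pointing down it reaches from about 0.25 to 0.775 m from the base axis. Payload 8.9 kg.
Tool frame: the origin (TCP) lies at the very end of the fingers, on their centre line; the grasp point (between the pads) lies r.pinch_z behind it (r.pinch_z is the distance from the TCP to the grasp point, in m); z points along the fingers, y is the line along which they close (so a half turn about z gives the same grasp; the last joint's range is limited). The gripper opens to 85 mm and grips with 20 to 120 N. Pads are 22 mm wide; open, the fingers measure 114 mm over their backs; the gripper's body (76 mm by 85 mm) begins 54 mm behind the grasp point. The pads swing forward as they close: fully open they stand 13 mm farther back than shut.
Start: joints at [1.119, 0.291, -0.153, 1.127, 0, 1.431], TCP at [0.162, 0.5, 0.231] pointing down, gripper open.
Joint ranges: [-2.52, 2.52], [-0.91, 1.74], [-1.3, 1.37], [-1.96, 2.02], [-1.52, 1.47], [-3.14, 3.14]. Speed limits (rad/s): [2.22, 2.22, 2.79, 3.14, 3.14, 3.14].

### API

Orientations are given as a unit quaternion [x, y, z, w].
In Python, from bench import r gives the robot as it stands.
- The arm moves only by the shell command python3 -m pendant 'ROWS' [FORCE]. ROWS is JSON, a list of rows, each a list of 3 entries, a list of its own where there are three numbers: the shift along the tool's x, y, z in cm, then the turn, a rotation vector about the tool's x, y, z in degrees, then the opening, from -1 (shut) to 1 (fully open), so that 0 is half open. A call has 1 to 10 rows; each row is the pose to reach, as a shift and turn from the pose commanded when the call began, along the tool's axes at that moment; what a row does not reach only later rows make up. A row lasts 1/10 s, in which the tool goes at most 50 mm and 8.59 degrees, less where a joint would pass 70% of its speed; a pose out of reach is approached as far as the arm can. A call with a gripper value outside its range is refused whole. The fingers move at their own pace and stop on an object; FORCE is the grip in N (left out, the last holds). Time passes only in rows, so rows that repeat a pose let the fingers close. It gives the time, the measured TCP pose, the force, the opening and the grip force at its end, in the units of the state.
- r.read_state(): the state, without advancing time (a new reading comes with each control period).
- r.read_camera(name): name is "scene" or "side" or "wrist"; returns the picture (384x512x3 uint8, blue, green, red); there is no depth.
- r.get_calibration(name): a dict with "fx", "fy", "cx", "cy" (pixels), "rvec" (rotation vector, rad) and "tvec" (3), from world to camera coordinates, as OpenCV has them. Camera axes: x right, y down, z forward; pixel columns grow to the right and rows downward; lengths in m; the calibration is good to about 2 mm. A picture is of the moment at which its call begins: read the wrist's pose just before it. get_calibration takes no time and is no camera call; for the wrist camera it gives the pose at the moment of the call.
- r.close_job(): hands the job in; it is judged then, once.
The state is a dict: "t": time; "q": joint angles; "joint_vel": joint speeds; "joint_torque": joint torques, N m; "position": TCP position; "tool_rot": TCP orientation; "contact_force": force on the tool from outside, world axes, zero at the start; "ft_torque": the same for the moment, N m; "width": opening from 0.0 (shut) to 1.0 (fully open); "grasp_force": force on a finger pad.
Only numpy, scipy, OpenCV 4.12 (cv2) and the standard library are available. Lean on these libraries where they do the work, as an engineer would, in place of code of your own. Each camera call takes 0.05 s, during which the arm holds its last target. There are 200 camera calls.

### The job

Take the paddle out of its stand and, pushing with its flat blade, roll the big dark egg gently up the two rails and over the crest, without letting it run away, until it drops into the cradle under the microscope and lies there still, squarely across the rails. Then put the paddle back upright in its stand, blade down in the slot. Touch the egg with nothing but the paddle, do not bump the microscope, and leave the jar, the beaker and the balance where they are.

Things in the scene. Friction and masses are not known exactly. Their poses are not given: they have to be found in the camera images.
- egg: Dark emu egg, smooth, symmetrical, 130 mm long, 90 mm across its round middle, 0.45 to 0.65 kg. Origin at its centre; its y axis is the long axis (either way round); x and z turn as it rolls. It lies across the rails on their level part and stays put there. Pushed at its middle by a blade square to the rails it turns square by itself.
- run: Fixed egg run: white lamp box 420 x 130 mm, top 48 mm over the bench, with two 10 mm steel rods as rails, centre lines at y = -26 and +26 mm. Origin on the bench under the box's middle; x points along the rails, up to the cradle; z up. Rail centre lines: level, 66 mm high, from x = -182 mm (behind it bent up to 96 mm) to x = -65 mm, then a straight slope to the crest. Yaw varies.
- crest (a point): Top of the slope, on the rails' centre lines, midway between them: x = 60 mm in the run's frame, 79 mm over the bench. On landing, slope and crest the egg's centre rides 46.5 mm over the rails' centre line. Let go on the slope, the egg rolls back down; past the crest it drops into the cradle.
- cradle (a point): Egg's centre when settled in the cradle: x = 78 mm in the run's frame, midway between the rails, 122 mm over the bench. The rails dip to 68 mm at x = 84 mm, then bend up through 80 mm at x = 107 mm to 101 mm at x = 125 mm. Pushed against that bend the egg resists with a few newtons; as the paddle is drawn back slowly it settles in the cradle.
- scope: Stereo microscope on a column behind the run's upper end, fixed. Origin on the bench straight below its lens and under the cradle point; axes as the run's. The white head, up to 125 mm wide, reaches from 270 to 405 mm high and 75 mm to -x of the lens; two eyepiece tubes slant from it up and out to 165 mm on the -x side, 355 to 460 mm high, within 55 mm either side of the middle.
- lens (a point): Middle of the underside of the black ring light (94 mm across) over the cradle, 225 mm over the bench. An upright tool holding the paddle hits the microscope before the egg is over the crest: lean tool and paddle back towards the run's lower end by 30 to 40 degrees from vertical. The blade then meets the egg about 25 mm below its centre.
- paddle: Paddle, 196 mm long, 90 g, upright in its stand. Origin under the middle of the blade's lower edge; z runs up blade and handle, x is square to the blade, y along its width. Blade: white plastic, 84 mm wide (y), 8 mm thick (x), z = 0 to 62 mm. Handle: wood, straight, in line, 22 mm (y) by 18 mm (x), z = 74 to 196 mm. Both faces are alike.
- stand: Fixed stand of the paddle: white plastic block 85 x 140 x 48 mm. Origin under its middle, z up, y along the slot. Slot 88 mm long (y), 12 mm wide (x), mouth bevelled, floor 12 mm over the bench: the blade goes 36 mm deep, and a seated paddle has its origin 12 mm above the stand's. Place and yaw vary.
- jar: Glass specimen jar with black cap, 68 mm across, 100 mm high, standing; origin under its middle. To be left alone.
- beaker: Glass beaker, 72 mm across, 95 mm high, standing; origin under its middle. To be left alone.
- balance: White bench balance with steel pan, 210 x 145 x 51 mm; origin under its middle. To be left alone.
Things that resemble listed ones, but are neither listed nor needed, are in the scene too. Of the things like the paddle, leave any that is red; of the rest the larger one is meant.

How it is judged:
By the outcome, as a careful person would: the job done as asked, in the order asked, and still so for the second after the job is handed in, with the robot touching nothing.
It also fails if it takes over 61 s, if anything falls off the work surface, if the arm or the gripper's body presses on something with over 40 N, if the wrist force passes 120 N, or if a joint passes its speed limit or range.

## Working session

There is one attempt and no reset: what is moved stays moved. The work goes in short steps, Python scripts to look and compute and a shell command to move; the robot and the scene stay as the last step left them, time stands still between calls to the robot, and variables do not carry over. Pictures are saved under pics/ and viewed, at most 10 in all, crops included, and the job is handed in when it is done.

```bash
ls; mkdir -p pics
python3 - <<'E'
from bench import r
import cv2
s=r.read_state();print(s['t'],s['position'],s['tool_rot'],r.pinch_z)
for n in ['scene','side']:
    cv2.imwrite(f'pics/{n}0.png',r.read_camera(n)); print(n,r.get_calibration(n))
cv2.imwrite('pics/w0.png',r.read_camera('wrist')); print(r.get_calibration('wrist'))
E
```

```text
pics
0.0 [0.16136506 0.49912344 0.23072564] [ 1.55770058e-01  9.87793124e-01 -6.30456573e-04 -1.88221769e-04] 0.0187
scene {'fx': 388.5763310383324, 'fy': 388.5763310383324, 'cx': 252.5401261246707, 'cy': 189.01118486180064, 'rvec': array([ 1.0391553 ,  2.53698543, -0.88924358]), 'tvec': array([ 0.43666424, -0.14315801,  1.26904967])}
side {'fx': 494.52912138602454, 'fy': 494.52912138602454, 'cx': 253.78979025696285, 'cy': 195.2107054274593, 'rvec': array([ 2.12095655, -0.08840046,  0.03749501]), 'tvec': array([-0.52290284,  0.11328918,  1.52948138])}
{'fx': 286.94990568382036, 'fy': 286.94990568382036, 'cx': 258.2976289009767, 'cy': 191.95022857716492, 'rvec': array([-2.31941448, -1.68551004, -0.27550763]), 'tvec': array([-0.52566782, -0.04085042,  0.37984965])}
```

View pics/scene0.png

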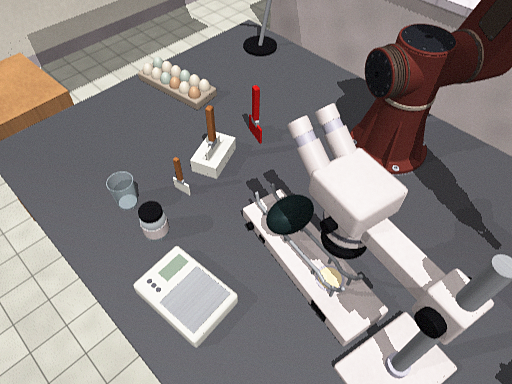

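View pics/side0.png

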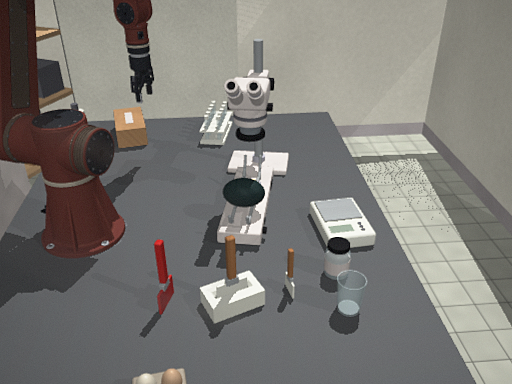

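The scene picture shows the stand with the large wooden-handled paddle at (213,150), the egg at (290,214) and the run from (265,200) to (370,320). The red paddle and the small paddle are decoys. I'll enlarge the parts that matter.

```bash
cat > h.py <<'E'
import numpy as np, cv2
from scipy.spatial.transform import Rotation as R
from bench import r
def cam(n):
    c=r.get_calibration(n); K=np.array([[c['fx'],0,c['cx']],[0,c['fy'],c['cy']],[0,0,1.]]); return K,np.array(c['rvec']),np.array(c['tvec'])
def proj(n,P,c=None):
    K,rv,t=c or cam(n); return cv2.projectPoints(np.array(P,float).reshape(-1,1,3),rv,t,K,None)[0][:,0]
def back(n,uv,z,c=None):
    K,rv,t=c or cam(n); M=cv2.Rodrigues(rv)[0]; C=-M.T@t
    d=M.T@np.linalg.inv(K)@np.array([uv[0],uv[1],1.]); return C+d*(z-C[2])/d[2]
E
python3 - <<'E'
import cv2,numpy as np
a=cv2.imread('pics/scene0.png');b=cv2.imread('pics/side0.png')
def crop(im,x0,y0,w,h,s):
    c=cv2.resize(im[y0:y0+h,x0:x0+w],None,fx=s,fy=s,interpolation=cv2.INTER_CUBIC)
    for x in range((x0+19)//20*20,x0+w,20):cv2.putText(c,str(x),(int((x-x0+.5)*s),8),0,.3,(0,0,255));cv2.line(c,(int((x-x0+.5)*s),8),(int((x-x0+.5)*s),14),(0,0,255))
    for y in range((y0+19)//20*20,y0+h,20):cv2.putText(c,str(y),(0,int((y-y0+.5)*s)),0,.3,(0,0,255));cv2.line(c,(18,int((y-y0+.5)*s)),(24,int((y-y0+.5)*s)),(0,0,255))
    return c
o=np.hstack([crop(a,235,180,160,170,3.5)[:595],])
cv2.imwrite('pics/c1.png',o)
top=np.hstack([crop(a,175,95,75,90,5)[:450],crop(b,190,225,85,90,5)[:450]])
cv2.imwrite('pics/c2.png',top)
cv2.imwrite('pics/c3.png',crop(b,200,140,110,110,5))
E
```

```text
(no output)
```

View pics/c1.png

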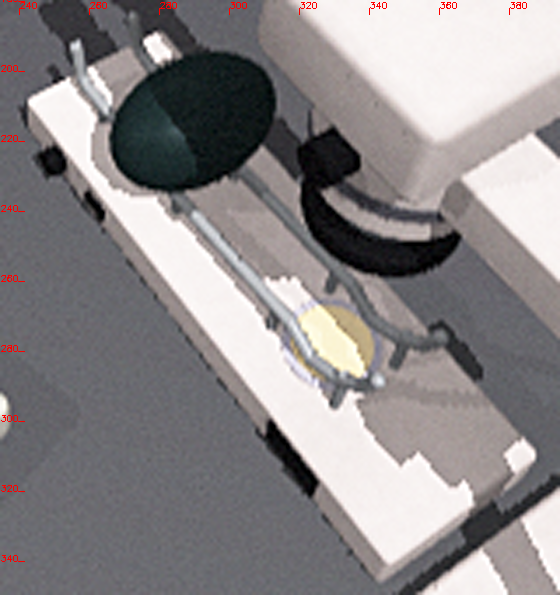

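View pics/c2.png

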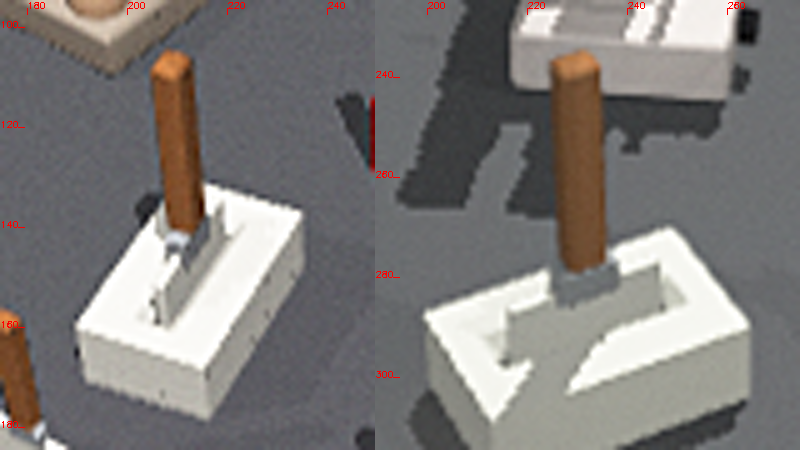

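View pics/c3.png

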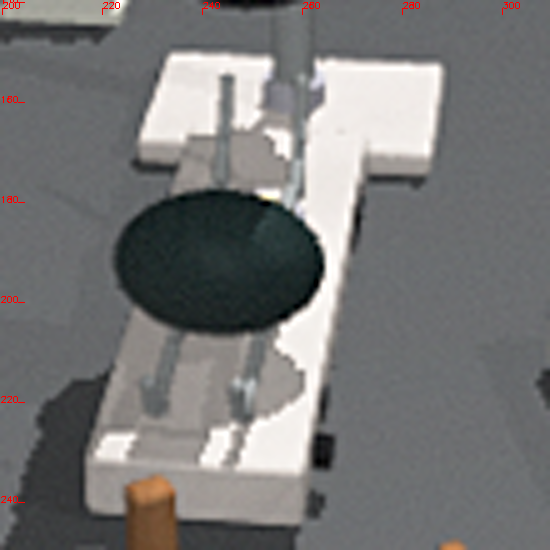

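The crops show box and stand corners that I can fit. The run's low end is at scene (243,209)/(281,189) and side (217,232)/(261,234). The stand's top corners and the handle top at scene (209,107) and side (230,237) are clear.

```bash
cat > fit.py <<'E'
from h import *
from scipy.optimize import least_squares as LS
C={n:cam(n) for n in('scene','side')}
def fit(obs,x0):
    def P(p,l): return np.array([p[0],p[1],0])+R.from_euler('z',p[2]).apply(l)
    f=lambda p:np.concatenate([proj(n,P(p,l),C[n])[0]-uv for n,l,uv in obs])
    s=LS(f,x0);return s.x,s.fun.reshape(-1,2).round(1)
E
python3 - <<'E'
from fit import *
for uv in [(242.7,209.4),(280.7,189.4),(387,308.6),(343,338)]: print('run',back('scene',uv,.048,C['scene']).round(3))
for uv in [(217.4,232.4),(261,233.6)]: print('runside',back('side',uv,.048,C['side']).round(3))
for uv in [(190.6,160.6),(216.6,168.6),(235.6,137.4),(215,131.6)]: print('st',back('scene',uv,.048,C['scene']).round(3))
for uv in [(200.4,288),(213.4,309),(264.6,290),(249.4,271)]: print('sts',back('side',uv,.048,C['side']).round(3))
print(back('scene',(209.4,107.4),.208),back('side',(230.4,237.4),.208))
print('cams',[-cv2.Rodrigues(c[1])[0].T@c[2] for c in C.values()])
# egg ellipse
for n,uv in (('scene',(290,214)),('side',(243.8,192))): print('egg',back(n,uv,.1125,C[n]))
E
```

```text
run [ 0.537 -0.116  0.048]
run [ 0.413 -0.091  0.048]
run [0.495 0.31  0.048]
run [0.618 0.28  0.048]
runside [ 0.41  -0.107  0.048]
runside [ 0.536 -0.124  0.048]
st [ 0.524 -0.353  0.048]
st [ 0.49  -0.275  0.048]
st [ 0.361 -0.332  0.048]
st [ 0.389 -0.397  0.048]
sts [ 0.364 -0.34   0.048]
sts [ 0.396 -0.416  0.048]
sts [ 0.523 -0.361  0.048]
sts [ 0.491 -0.286  0.048]
[ 0.44311327 -0.34260649  0.208     ] [ 0.44412318 -0.35133699  0.208     ]
cams [array([0.95260987, 0.33306972, 0.89624546]), array([ 0.43139909, -1.28088707,  0.89375514])]
egg [0.4951142  0.00963895 0.1125    ]
egg [0.49546787 0.00632074 0.1125    ]
```

Run:
```python
from fit import *
l=lambda x,y,z:np.array([x,y,z])/1e3
print(fit([('scene',l(-210,-65,48),(242.7,209.4)),('scene',l(-210,65,48),(280.7,189.4)),('scene',l(210,65,48),(387,308.6)),('scene',l(210,-65,48),(343,338)),
 ('side',l(-210,65,48),(217.4,232.4)),('side',l(-210,-65,48),(261,233.6))],[.515,.095,1.38]))
# stand: y axis along long (140) direction. corner A (.524,-.353) B(.49,-.275) C(.361,-.332) D(.389,-.397): y dir A->D, x: A->B
print(fit([('scene',l(-42.5,-70,48),(190.6,160.6)),('scene',l(42.5,-70,48),(216.6,168.6)),('scene',l(42.5,70,48),(235.6,137.4)),
 ('side',l(42.5,70,48),(200.4,288)),('side',l(-42.5,70,48),(213.4,309)),('side',l(-42.5,-70,48),(264.6,290)),('side',l(42.5,-70,48),(249.4,271)),
 ('scene',l(0,0,208),(209.4,107.4)),('side',l(0,0,208),(230.4,237.4))],[.44,-.345,-2.7]))
```

```text
(array([0.51488045, 0.09240048, 1.36514106]), array([[-2.3, -2.5],
       [-1. , -2.6],
       [ 0.9,  0.1],
       [ 1.1,  2.8],
       [-0.7, -1.3],
       [-0.1,  0.5]]))
(array([ 0.44301439, -0.3469669 , -4.2984171 ]), array([[-1. , -0.8],
       [-1. , -0.8],
       [-1.1, -0.5],
       [-0.9, -1. ],
       [ 0. , -0.6],
       [ 0.1, -1. ],
       [-0.5, -1.5],
       [-1. , -0.8],
       [-0.5, -1.1]]))
```

```bash
cat >> h.py <<'E'
RUN=np.array([.5149,.0924]);RY=1.365; ST=np.array([.443,-.347]);SY=-4.2984
def pose(yaw,lean=0):  # tool down, tool y along world yaw, leaned back by lean deg (tip towards +y)
    c,s=np.cos(yaw),np.sin(yaw); M=np.array([[-s,c,0],[c,s,0],[0,0,-1]]).T
    return R.from_matrix(M)*R.from_euler('x',-lean,degrees=True)
def go(p,Rt):
    s=r.read_state();R0=R.from_quat(s['tool_rot'])
    print('t',s['t'],'shift cm',(R0.inv().apply(np.array(p)-s['position'])*100).round(2),'turn',np.degrees((R0.inv()*Rt).as_rotvec()).round(1))
def runp(x,y,z): return np.append(RUN+[x*np.cos(RY)-y*np.sin(RY),x*np.sin(RY)+y*np.cos(RY)],z)
def where():
    s=r.read_state();d=s['position'][:2]-RUN;c,n=np.cos(RY),np.sin(RY);Rt=R.from_quat(s['tool_rot'])
    # paddle tip, if tool grasps with TCP at G up the paddle
    print('t',round(s['t'],2),'TCP run',np.round([d@[c,n],d@[-n,c],s['position'][2]],4),'w',round(s['width'],2),'grip',np.round(s['grasp_force'],1),'F',np.round(s['contact_force'],1),'q',s['q'].round(2))
    return s,Rt
E
python3 - <<'E'
from h import *
go([.443,-.347,.29],pose(SY))
E
```

```text
t 0.15 shift cm [-52.83 -71.86  -5.85] turn [ -0.   -0.  -41.6]
```

```bash
python3 -m pendant '[[[-52.8,-71.9,-5.8],[0,0,-41.6],1],[[-52.8,-71.9,-5.8],[0,0,-41.6],1],[[-52.8,-71.9,-5.8],[0,0,-41.6],1],[[-52.8,-71.9,-5.8],[0,0,-41.6],1],[[-52.8,-71.9,-5.8],[0,0,-41.6],1],[[-52.8,-71.9,-5.8],[0,0,-41.6],1],[[-52.8,-71.9,-5.8],[0,0,-41.6],1],[[-52.8,-71.9,-5.8],[0,0,-41.6],1],[[-52.8,-71.9,-5.8],[0,0,-41.6],1],[[-52.8,-71.9,-5.8],[0,0,-41.6],1]]' 60
python3 - <<'E'
from h import *
where();go([.443,-.347,.29],pose(SY))
E
```

```text
t: 1.15
position: [0.3108, 0.0521, 0.2624]
tool_rot: [-0.205, 0.979, -0.0, 0.001]
contact_force: [1.2, 0.8, 0.5]
width: 1.002
grasp_force: 0.0
t 1.15 TCP run [-0.0812  0.1915  0.2624] w 1.0 grip 0.0 F [1.2 0.8 0.5] q [-0.07 -0.14 -0.55  1.17  0.   -0.48]
t 1.15 shift cm [  3.93 -41.85  -2.75] turn [-0.   0.1 -0. ]
```

```bash
python3 -m pendant '[[[3.9,-41.6,-2.7],[0,0,0],1],[[3.9,-41.6,-2.7],[0,0,0],1],[[3.9,-41.6,-2.7],[0,0,0],1],[[3.9,-41.6,-2.7],[0,0,0],1],[[3.9,-41.6,-2.7],[0,0,0],1],[[3.9,-41.6,-2.7],[0,0,0],1],[[3.9,-41.6,-2.7],[0,0,0],1],[[3.9,-41.6,-2.7],[0,0,0],1],[[3.9,-41.6,-2.7],[0,0,0],1],[[3.9,-41.6,-2.7],[0,0,0],1]]'
python3 - <<'E'
from h import *
where();go([.443,-.347,.29],pose(SY))
c=cam('wrist'); im=r.read_camera('wrist')
l=lambda x,y,z:np.append(ST,0)+R.from_euler('z',SY).apply(np.array([x,y,z])/1e3)
o=cv2.resize(im,None,fx=1.5,fy=1.5)
for P,col in ((l(0,0,208),(0,0,255)),(l(42.5,70,48),(0,255,0)),(l(-42.5,70,48),(0,255,0)),(l(42.5,-70,48),(0,255,0)),(l(-42.5,-70,48),(0,255,0))):
    u=proj('wrist',P,c)[0];print(u); cv2.drawMarker(o,tuple(int(v) for v in (u+.5)*1.5),col,0,12,1)
cv2.imwrite('pics/w1.png',o)
E
```

```text
t: 2.15
position: [0.4423, -0.3453, 0.288]
tool_rot: [-0.204, 0.979, 0.0, -0.0]
contact_force: [0.6, 0.6, -0.2]
width: 0.994
grasp_force: 0.0
t 2.15 TCP run [-0.4433 -0.0184  0.288 ] w 0.99 grip 0.0 F [ 0.6  0.6 -0.2] q [-0.79  0.34  0.06  1.3  -0.   -1.2 ]
t 2.15 shift cm [ 0.01 -0.18 -0.2 ] turn [ 0.  -0.  -0.2]
[255.38654639 198.99516403]
[289.31537828 104.38226916]
[222.66922722 104.67630383]
[286.35618351 206.6466646 ]
[226.94687339 206.91156792]
```

View pics/w1.png

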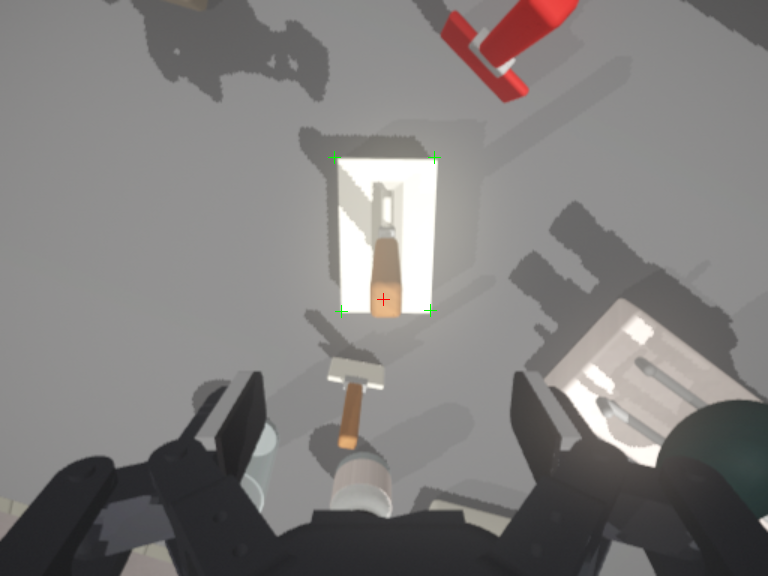

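The paddle's handle top is at (386,299), about 2 mm to the right of my estimate, and the stand fits to about 1 mm. I'm going down and gripping.

```bash
sed -i 's/ST=np.array(\[.443,-.347\])/ST=np.array([.4424,-.3456])/' h.py; python3 -m pendant '[[[0,0,4],[0,0,0],1],[[0,0,8],[0,0,0],1],[[0,0,11],[0,0,0],1],[[0,0,13],[0,0,0],1],[[0,0,13],[0,0,0],1],[[0,0,13],[0,0,0],-1],[[0,0,13],[0,0,0],-1],[[0,0,13],[0,0,0],-1],[[0,0,13],[0,0,0],-1],[[0,0,13],[0,0,0],-1]]' 60
python3 - <<'E'
from h import *
where()
E
```

```text
t: 3.2
position: [0.4427, -0.3435, 0.16]
tool_rot: [-0.205, 0.979, -0.001, 0.001]
contact_force: [0.6, -0.3, -3.0]
width: 0.201
grasp_force: 58.7
t 3.2 TCP run [-0.4414 -0.0184  0.16  ] w 0.2 grip 58.7 F [ 0.6 -0.3 -3. ] q [-0.79  0.4  -0.18  0.98 -0.   -1.2 ]
```

```bash
python3 -m pendant '[[[0,0,-2],[0,0,0],-1],[[0,0,-4],[0,0,0],-1],[[0,0,-7],[0,0,0],-1],[[0,0,-10],[0,0,0],-1],[[0,0,-14],[0,0,0],-1],[[0,0,-17],[0,0,0],-1],[[0,0,-17],[0,0,0],-1]]' 70
cat >> h.py <<'E'
G=.148
def blade(x,z,lean=36,y=0):  # go() numbers to put the blade's lower-edge middle at run (x,y,z), leaned
    a=np.radians(lean); go(runp(x-G*np.sin(a),y,z+G*np.cos(a)),pose(RY,lean))
def tip():
    s,Rt=where();p=s['position']+Rt.apply([0,0,G]);d=p[:2]-RUN;c,n=np.cos(RY),np.sin(RY);z=Rt.apply([0,0,1])
    print('edge run',np.round([d@[c,n],d@[-n,c],p[2]],4),'lean',np.degrees(np.arccos(-z[2])).round(1),'F run x',np.round(s['contact_force'][:2]@[c,n],2))
E
python3 - <<'E'
from h import *
where();blade(-.15,.13)
E
```

```text
t: 3.9
position: [0.4433, -0.344, 0.3334]
tool_rot: [-0.205, 0.979, -0.003, 0.002]
contact_force: [0.8, -0.5, -1.4]
width: 0.202
grasp_force: 69.4
t 3.9 TCP run [-0.4418 -0.0191  0.3334] w 0.2 grip 69.4 F [ 0.8 -0.5 -1.4] q [-0.79  0.33  0.16  1.4   0.   -1.2 ]
t 3.9 shift cm [-10.31  17.84   8.28] turn [-35.1 -10.9  34.4]
```

```bash
python3 -m pendant '[[[-10.3,17.8,8.3],[-35.1,-10.9,34.4],-1],[[-10.3,17.8,8.3],[-35.1,-10.9,34.4],-1],[[-10.3,17.8,8.3],[-35.1,-10.9,34.4],-1],[[-10.3,17.8,8.3],[-35.1,-10.9,34.4],-1],[[-10.3,17.8,8.3],[-35.1,-10.9,34.4],-1],[[-10.3,17.8,8.3],[-35.1,-10.9,34.4],-1],[[-10.3,17.8,8.3],[-35.1,-10.9,34.4],-1],[[-10.3,17.8,8.3],[-35.1,-10.9,34.4],-1],[[-10.3,17.8,8.3],[-35.1,-10.9,34.4],-1],[[-10.3,17.8,8.3],[-35.1,-10.9,34.4],-1]]'
python3 - <<'E'
from h import *
tip();blade(-.145,.079)
a=r.read_camera('scene')[130:300,190:390];b=r.read_camera('side')[100:270,160:330]
o=np.hstack([cv2.resize(a,None,fx=2.16,fy=2.16,interpolation=2),cv2.resize(b,None,fx=2.16,fy=2.16,interpolation=2)]);cv2.imwrite('pics/p1.png',o);print(o.shape)
cv2.imwrite('pics/w2.png',r.read_camera('wrist'))
E
```

```text
t: 4.9
position: [0.4653, -0.1384, 0.2467]
tool_rot: [0.098, 0.946, 0.308, 0.03]
contact_force: [0.0, 0.6, -0.6]
width: 0.203
grasp_force: 69.5
t 4.9 TCP run [-0.2361  0.0014  0.2467] w 0.2 grip 69.5 F [ 0.   0.6 -0.6] q [-0.79  0.43 -0.09  1.43  0.51 -0.68]
edge run [-0.149  0.002  0.127] lean 36.1 F run x 0.62
t 4.9 shift cm [-0.16 -2.49  4.11] turn [ 0.1 -0.2 -0.1]
(367, 799, 3)
```

View pics/p1.png

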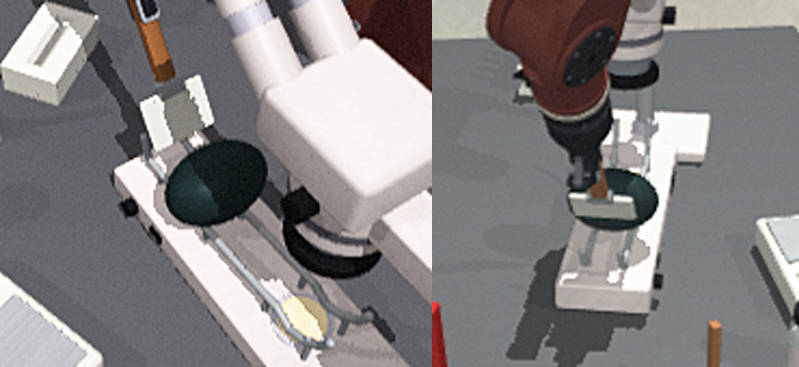

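Run:
```python
from fit import *
from h import *
def rr(n,uv,z):
    p=back(n,uv,z,C[n]);d=p[:2]-RUN;c,s=np.cos(RY),np.sin(RY);return np.round([d@[c,s],d@[-s,c]],4)
for uv in [(224.5,200.2),(254,200)]: print('blade edge side',rr('side',uv,.127))
print('pred',[proj('side',runp(-.149,y,.127),C['side']) for y in(.044,-.040)])
# rails from c3: low foot, mid in front of egg
s=lambda X,Y:(200+X/5-.5,140+Y/5-.5)
for uv in [s(152,405),s(242,408),s(178,340),s(260,340)]: print('rail side',rr('side',uv,.066))
for uv in [s(227,80),s(297,170)]: print('upper',rr('side',uv,.1))
q=lambda X,Y:(235+X/3.5-.5,180+Y/3.5-.5)
for uv,z in [(q(180,205),.068),(q(235,175),.068),(q(285,320),.079),(q(350,275),.079)]: print('rail scene',rr('scene',uv,z))
for n,uv in (('scene',(289.5,213.5)),('side',(243.3,191.5))): print('egg',rr(n,uv,.1125))
```

```text
blade edge side [-0.1638  0.047 ]
blade edge side [-0.153  -0.0383]
pred [array([[226.38665258, 197.59315236]]), array([[254.75675727, 199.31598123]])]
rail side [-0.1776  0.0308]
rail side [-0.1746 -0.0224]
rail side [-0.1063  0.0267]
rail side [-0.1006 -0.0233]
upper [0.178  0.0365]
upper [ 0.0542 -0.0279]
rail scene [-0.0549 -0.0277]
rail scene [-0.0539  0.0205]
rail scene [ 0.0592 -0.0261]
rail scene [0.0568 0.032 ]
egg [-0.0869  0.0023]
egg [-0.0855  0.0034]
```

View pics/w2.png

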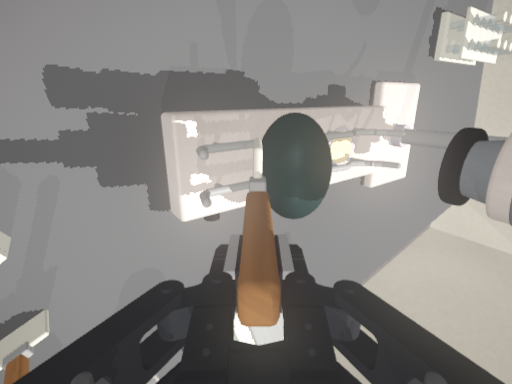

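The wrist view shows the blade behind the egg, between the rails' low ends at (207,153) and (207,197) and the egg at (297,167). All is centred within about 3 mm. I'll check the blade's yaw numerically and then lower.

Run:
```python
from fit import *
im=r.read_camera('side').astype(int)
# lower edge of blade: per column, in rows 188-210, last bright pixel
print([ (x,[int(im[y,x].mean()) for y in range(188,206)]) for x in (228,234,240,246,252)])
P=lambda x,y,z: proj('side',runp(x,y,z),C['side'])[0].round(1)
from h import *
s=r.read_state();Rt=R.from_quat(s['tool_rot'])
for off in (-.004,.004):
  print([proj('side',s['position']+Rt.apply([w,off,G]),C['side'])[0].round(1) for w in(-.042,.042)])
```

```text
[(228, [22, 127, 240, 217, 146, 134, 138, 140, 142, 138, 141, 126, 44, 60, 125, 169, 159, 155]), (234, [67, 68, 66, 82, 97, 103, 120, 143, 139, 140, 140, 138, 99, 31, 43, 37, 46, 91]), (240, [66, 62, 67, 89, 102, 94, 109, 146, 140, 138, 140, 144, 128, 26, 38, 40, 39, 32]), (246, [41, 34, 145, 254, 246, 175, 129, 139, 138, 138, 139, 142, 135, 70, 31, 37, 37, 35]), (252, [57, 51, 51, 135, 209, 156, 145, 145, 147, 145, 145, 146, 141, 104, 30, 37, 32, 38])]
[array([254.6, 200.6]), array([226.2, 198.8])]
[array([254.8, 198.1]), array([226.5, 196.3])]
```

```bash
python3 -m pendant '[[[-0.1,-0.5,0.9],[0,0,0],-1],[[-0.2,-1.2,1.9],[0,0,0],-1],[[-0.2,-1.8,2.9],[0,0,0],-1],[[-0.2,-2.4,3.9],[0,0,0],-1],[[-0.2,-2.4,3.9],[0,0,0],-1],[[-0.2,-2.4,3.9],[0,0,0],-1]]'
python3 - <<'E'
from h import *
tip()
E
```

```text
t: 5.7
position: [0.4673, -0.135, 0.2002]
tool_rot: [0.099, 0.945, 0.309, 0.029]
contact_force: [-0.2, -0.4, -1.1]
width: 0.198
grasp_force: 69.4
t 5.7 TCP run [-2.323e-01  1.000e-04  2.002e-01] w 0.2 grip 69.4 F [-0.2 -0.4 -1.1] q [-0.78  0.47 -0.16  1.32  0.52 -0.67]
edge run [-0.1449  0.0009  0.0808] lean 36.2 F run x -0.43
```

```bash
python3 -m pendant '[[[0.1,0.49,0.35],[0,0,0],-1],[[0.2,0.97,0.71],[0,0,0],-1],[[0.2,1.21,0.88],[0,0,0],-1],[[0.2,1.46,1.06],[0,0,0],-1],[[0.2,1.62,1.18],[0,0,0],-1],[[0.2,1.78,1.29],[0,0,0],-1],[[0.2,2.02,1.47],[0,0,0],-1],[[0.2,2.27,1.65],[0,0,0],-1],[[0.2,2.51,1.82],[0,0,0],-1],[[0.2,2.75,2.0],[0,0,0],-1]]'
cat >> h.py <<'E'
def egg(n='side',z=.1125):  # centroid of the dark egg blob, plus tilt of its ellipse, in the side or scene picture
    im=r.read_camera(n); hsv=cv2.cvtColor(im,cv2.COLOR_BGR2HSV); b,g,rd=[im[...,i].astype(int) for i in range(3)]
    m=((g-rd>7)&(g<75)).astype(np.uint8); m=cv2.morphologyEx(m,cv2.MORPH_OPEN,np.ones((3,3)))
    k,lab,st,ce=cv2.connectedComponentsWithStats(m); i=1+np.argmax(st[1:,4]); cs,_=cv2.findContours((lab==i).astype(np.uint8),0,1)
    h=cv2.convexHull(max(cs,key=len)); e=cv2.fitEllipse(h); p=back(n,e[0],z);d=p[:2]-RUN;c,s=np.cos(RY),np.sin(RY)
    print(n,'egg px',np.round(e,1) if 0 else e,st[i,4],'run',np.round([d@[c,s],d@[-s,c]],4))
E
python3 - <<'E'
from h import *
tip();egg('scene');egg('side')
E
```

```text
t: 6.7
position: [0.4725, -0.1012, 0.2005]
tool_rot: [0.099, 0.945, 0.309, 0.029]
contact_force: [-0.5, 0.0, -1.4]
width: 0.204
grasp_force: 69.5
t 6.7 TCP run [-0.1982  0.002   0.2005] w 0.2 grip 69.5 F [-0.5  0.  -1.4] q [-0.73  0.44 -0.22  1.27  0.54 -0.62]
edge run [-0.1109  0.0026  0.0811] lean 36.2 F run x -0.08
scene egg px ((282.0096130371094, 220.17526245117188), (23.836225509643555, 33.127994537353516), 6.793927192687988) 471 run [-0.0808 -0.0248]
side egg px ((252.20599365234375, 187.76881408691406), (19.23143196105957, 28.151447296142578), 136.8646240234375) 388 run [-0.0604 -0.0208]
```

```bash
python3 - <<'E'
import cv2
a=cv2.imread('pics/scene0.png');b=cv2.imread('pics/side0.png')
for y,x in((205,300),(220,275),(225,285),(205,270),(245,355),(193,255)):print('s',a[y,x])
for y,x in((192,230),(200,245),(184,245),(192,258)):print('d',b[y,x])
E
python3 - <<'E'
from h import *
import re
s=open('h.py').read().replace("m=((g-rd>7)&(g<75))","m=((g-rd>2.0+0*g)&(im.max(2)<75)&(g*10>rd*13))")
open('h.py','w').write(s)
E
python3 - <<'E'
from h import *
egg('scene');egg('side');tip()
E
```

```text
s [27 26 18]
s [50 49 31]
s [41 42 20]
s [144 148 159]
s [175 179 190]
s [200 194 192]
d [38 40 26]
d [44 46 34]
d [37 36 25]
d [46 47 33]
scene egg px ((284.0966796875, 219.7023162841797), (26.57795524597168, 36.33843231201172), 22.89486312866211) 512 run [-0.0791 -0.0197]
side egg px ((252.7158660888672, 186.89413452148438), (17.87367057800293, 24.098411560058594), 122.7674331665039) 244 run [-0.0549 -0.0216]
t 6.9 TCP run [-0.1984  0.002   0.2006] w 0.2 grip 69.4 F [ 0.  -0.1 -1.5] q [-0.73  0.44 -0.21  1.27  0.54 -0.62]
edge run [-0.111   0.0026  0.0811] lean 36.2 F run x -0.05
```

```bash
sed -i "s/im=r.read_camera(n); hsv.*COLOR_BGR2HSV);/im=cv2.GaussianBlur(r.read_camera(n),(5,5),0);cv2.imwrite('pics\/last_'+n+'.png',im);/; s/m=((g-rd.*rd\*13))/m=((g-rd>4)\&(im.max(2)<75))/" h.py; grep -n 'm=((' h.py
python3 - <<'E'
from h import *
egg('scene');egg('side')
E
```

```text
32:    m=((g-rd>4)&(im.max(2)<75)).astype(np.uint8); m=cv2.morphologyEx(m,cv2.MORPH_OPEN,np.ones((3,3)))
scene egg px ((292.8952331542969, 218.00120544433594), (35.59749984741211, 49.23767852783203), 59.73837661743164) 1359 run [-0.0716  0.0013]
side egg px ((251.49298095703125, 187.41212463378906), (18.465856552124023, 28.295549392700195), 130.0780487060547) 385 run [-0.0585 -0.0183]
```

```bash
python3 -m pendant '[[[0,0.24,0.18],[0,0,0],-1],[[0,0.49,0.35],[0,0,0],-1],[[0,0.73,0.53],[0,0,0],-1],[[0,0.97,0.71],[0,0,0],-1],[[0,1.21,0.88],[0,0,0],-1],[[0,1.46,1.06],[0,0,0],-1],[[0,1.70,1.23],[0,0,0],-1],[[0,1.94,1.41],[0,0,0],-1],[[0,2.18,1.59],[0,0,0],-1],[[0,2.43,1.76],[0,0,0],-1]]';  python3 - <<'E'
from h import *
tip();egg('scene',.115)
E
```

```text
t: 8.0
position: [0.4786, -0.0719, 0.2007]
tool_rot: [0.099, 0.945, 0.309, 0.029]
contact_force: [-0.7, -1.4, -0.1]
width: 0.203
grasp_force: 69.3
t 8.0 TCP run [-0.1683  0.0019  0.2007] w 0.2 grip 69.3 F [-0.7 -1.4 -0.1] q [-0.67  0.41 -0.25  1.23  0.55 -0.56]
edge run [-0.0809  0.0025  0.0812] lean 36.2 F run x -1.55
scene egg px ((299.231201171875, 224.61595153808594), (36.10565948486328, 49.725067138671875), 58.009944915771484) 1387 run [-0.0466  0.0014]
```

```bash
python3 -m pendant '[[[0,0.25,0.16],[0,0,0],-1],[[0,0.51,0.32],[0,0,0],-1],[[0,0.76,0.48],[0,0,0],-1],[[0,1.02,0.64],[0,0,0],-1],[[0,1.27,0.79],[0,0,0],-1],[[0,1.53,0.95],[0,0,0],-1],[[0,1.78,1.11],[0,0,0],-1],[[0,2.04,1.27],[0,0,0],-1],[[0,2.29,1.43],[0,0,0],-1],[[0,2.55,1.59],[0,0,0],-1]]';  python3 - <<'E'
from h import *
tip();egg('scene',.118)
E
```

```text
t: 9.05
position: [0.4848, -0.0425, 0.2029]
tool_rot: [0.099, 0.945, 0.309, 0.029]
contact_force: [-1.0, -1.7, -1.7]
width: 0.202
grasp_force: 69.5
t 9.05 TCP run [-0.1383  0.0019  0.2029] w 0.2 grip 69.5 F [-1.  -1.7 -1.7] q [-0.62  0.39 -0.28  1.2   0.57 -0.5 ]
edge run [-0.0509  0.0025  0.0835] lean 36.2 F run x -1.86
scene egg px ((306.758056640625, 232.88719177246094), (37.061744689941406, 50.10911178588867), 60.81370544433594) 1246 run [-0.017   0.0008]
```

```bash
python3 -m pendant '[[[0,0.26,0.15],[0,0,0],-1],[[0,0.52,0.3],[0,0,0],-1],[[0,0.78,0.45],[0,0,0],-1],[[0,1.04,0.6],[0,0,0],-1],[[0,1.3,0.76],[0,0,0],-1],[[0,1.57,0.91],[0,0,0],-1],[[0,1.83,1.06],[0,0,0],-1],[[0,2.09,1.21],[0,0,0],-1],[[0,2.35,1.36],[0,0,0],-1],[[0,2.61,1.51],[0,0,0],-1]]';  python3 - <<'E'
from h import *
tip();egg('scene',.121)
E
```

```text
t: 10.1
position: [0.4909, -0.0132, 0.2062]
tool_rot: [0.099, 0.945, 0.309, 0.029]
contact_force: [-1.6, -2.7, -0.6]
width: 0.203
grasp_force: 69.5
t 10.1 TCP run [-0.1083  0.0019  0.2062] w 0.2 grip 69.5 F [-1.6 -2.7 -0.6] q [-0.56  0.36 -0.3   1.16  0.58 -0.43]
edge run [-0.0209  0.0025  0.0867] lean 36.2 F run x -2.92
scene egg px ((312.7958679199219, 241.9230499267578), (37.25674819946289, 46.518402099609375), 50.084285736083984) 1058 run [ 0.0113 -0.004 ]
```

```bash
python3 -m pendant '[[[0,0.26,0.15],[0,0,0],-1],[[0,0.52,0.3],[0,0,0],-1],[[0,0.78,0.45],[0,0,0],-1],[[0,1.04,0.6],[0,0,0],-1],[[0,1.3,0.76],[0,0,0],-1],[[0,1.57,0.91],[0,0,0],-1],[[0,1.83,1.06],[0,0,0],-1],[[0,2.09,1.21],[0,0,0],-1],[[0,2.35,1.36],[0,0,0],-1],[[0,2.61,1.51],[0,0,0],-1]]';  python3 - <<'E'
from h import *
tip();egg('scene',.124)
a=r.read_camera('scene')[100:300,200:400];b=r.read_camera('side')[50:250,150:350]
o=np.hstack([cv2.resize(a,None,fx=2,fy=2,interpolation=2),cv2.resize(b,None,fx=2,fy=2,interpolation=2)]);cv2.imwrite('pics/p2.png',o)
E
```

```text
t: 11.15
position: [0.4971, 0.0161, 0.2094]
tool_rot: [0.099, 0.945, 0.309, 0.029]
contact_force: [-0.8, -1.6, -0.6]
width: 0.207
grasp_force: 69.5
t 11.15 TCP run [-0.0783  0.0018  0.2094] w 0.21 grip 69.5 F [-0.8 -1.6 -0.6] q [-0.51  0.34 -0.32  1.12  0.6  -0.37]
edge run [0.0091 0.0025 0.0899] lean 36.2 F run x -1.76
scene egg px ((321.63140869140625, 251.63113403320312), (38.93576431274414, 47.10841369628906), 60.41901397705078) 996 run [ 0.0433 -0.0045]
```

View pics/p2.png

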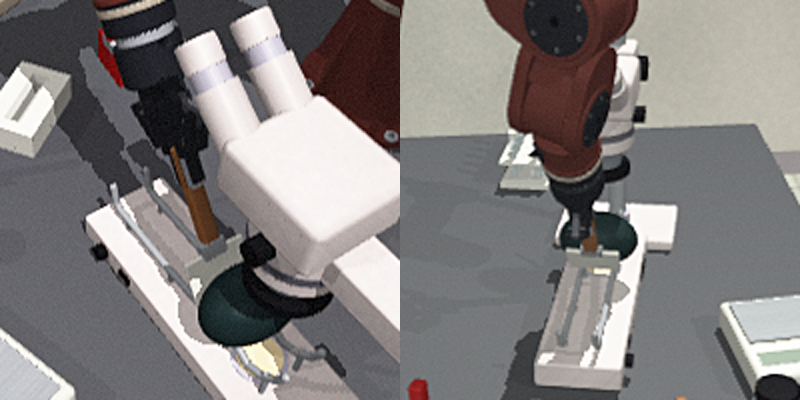

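The egg is square and just short of the crest, at scene crop (240,305). The gripper is clear of the eyepieces at (200,60). I'll add a few degrees of lean for margin and go slower.

Run:
```python
from h import *
blade(.027,.0905,39,.0025)
```

```text
t 11.3 shift cm [0.06 0.74 1.03] turn [-2.8 -0.3 -0.2]
```

```bash
python3 -m pendant '[[[0,0.07,0.1],[-0.3,0,0],-1],[[0,0.15,0.21],[-0.6,0,0],-1],[[0,0.22,0.31],[-0.8,0,0],-1],[[0,0.3,0.41],[-1.1,0,0],-1],[[0,0.37,0.52],[-1.4,0,0],-1],[[0,0.44,0.62],[-1.7,0,0],-1],[[0,0.52,0.72],[-2,0,0],-1],[[0,0.59,0.82],[-2.2,0,0],-1],[[0,0.67,0.93],[-2.5,0,0],-1],[[0,0.74,1.03],[-2.8,0,0],-1]]';  python3 - <<'E'
from h import *
tip();egg('scene',.125)
blade(.039,.0895,39,.0025)
E
```

```text
t: 12.3
position: [0.4996, 0.0279, 0.2054]
tool_rot: [0.098, 0.937, 0.332, 0.032]
contact_force: [-0.6, -0.4, -1.3]
width: 0.201
grasp_force: 69.5
t 12.3 TCP run [-0.0663  0.0018  0.2054] w 0.2 grip 69.5 F [-0.6 -0.4 -1.3] q [-0.51  0.36 -0.34  1.11  0.64 -0.38]
edge run [0.0269 0.0024 0.0904] lean 39.0 F run x -0.48
scene egg px ((327.7895202636719, 256.2763977050781), (39.24113082885742, 50.976593017578125), 65.17798614501953) 1030 run [ 0.0603 -0.0009]
t 12.35 shift cm [0.05 0.88 0.82] turn [ 0.  -0.2 -0.2]
```

```bash
python3 -m pendant '[[[0,0.09,0.08],[0,0,0],-1],[[0,0.18,0.16],[0,0,0],-1],[[0,0.26,0.25],[0,0,0],-1],[[0,0.35,0.33],[0,0,0],-1],[[0,0.44,0.41],[0,0,0],-1],[[0,0.53,0.49],[0,0,0],-1],[[0,0.62,0.57],[0,0,0],-1],[[0,0.7,0.66],[0,0,0],-1],[[0,0.79,0.74],[0,0,0],-1],[[0,0.88,0.82],[0,0,0],-1]]';  python3 - <<'E'
from h import *
tip();egg('scene',.123)
blade(.051,.089,39,.0025)
E
```

```text
t: 13.35
position: [0.502, 0.0395, 0.2046]
tool_rot: [0.098, 0.938, 0.332, 0.032]
contact_force: [-0.2, -0.7, -0.7]
width: 0.201
grasp_force: 69.4
t 13.35 TCP run [-0.0544  0.0018  0.2046] w 0.2 grip 69.4 F [-0.2 -0.7 -0.7] q [-0.48  0.35 -0.35  1.09  0.65 -0.35]
edge run [0.0387 0.0024 0.0895] lean 39.0 F run x -0.73
scene egg px ((334.25482177734375, 264.99249267578125), (39.715023040771484, 52.650516510009766), 67.99468994140625) 1232 run [ 0.0842 -0.0019]
t 13.4 shift cm [0.06 0.91 0.81] turn [-0.  -0.2 -0.2]
```

```bash
python3 -m pendant '[[[0,0,0],[0,0,0],-1],[[0,0,0],[0,0,0],-1],[[0,0,0],[0,0,0],-1],[[0,0,0],[0,0,0],-1],[[0,0,0],[0,0,0],-1]]';  python3 - <<'E'
from h import *
tip();egg('scene',.122);egg('side',.122)
im=cv2.imread('pics/last_scene.png')
# predicted silhouette of a settled, square egg
c=cam('scene');u=np.random.default_rng(0).normal(size=(4000,3));u/=np.linalg.norm(u,axis=1)[:,None];u*=[.045,.065,.045]
P=runp(.078,.002,.122)+R.from_euler('z',RY).apply(u); h=proj('scene',P,c).astype(np.float32);hh=cv2.convexHull(h.reshape(-1,1,2));print('pred',cv2.fitEllipse(hh))
a=im.copy();cv2.polylines(a,[hh.astype(int)],True,(0,0,255),1)
b=r.read_camera('side');b[0]=b[0]
cv2.imwrite('pics/p3.png',np.hstack([cv2.resize(a[190:310,270:400],(650,600),interpolation=2)[:, :500],cv2.resize(b[110:230,200:260],(300,600),interpolation=2)]))
E
```

```text
t: 13.9
position: [0.502, 0.0394, 0.2046]
tool_rot: [0.098, 0.938, 0.332, 0.032]
contact_force: [0.1, 0.5, -0.2]
width: 0.201
grasp_force: 69.4
t 13.9 TCP run [-0.0545  0.0018  0.2046] w 0.2 grip 69.4 F [ 0.1  0.5 -0.2] q [-0.48  0.35 -0.35  1.09  0.65 -0.35]
edge run [0.0386 0.0024 0.0895] lean 39.0 F run x 0.47
scene egg px ((334.4851379394531, 264.5367431640625), (40.24816131591797, 52.701690673828125), 63.6779899597168) 1235 run [ 0.0833 -0.0002]
side egg px ((257.4250793457031, 161.91134643554688), (17.12143325805664, 25.958206176757812), 135.5761260986328) 327 run [ 0.0934 -0.0183]
pred ((333.62347412109375, 262.6408386230469), (41.97687911987305, 55.87216567993164), 59.1640510559082)
```

View pics/p3.png

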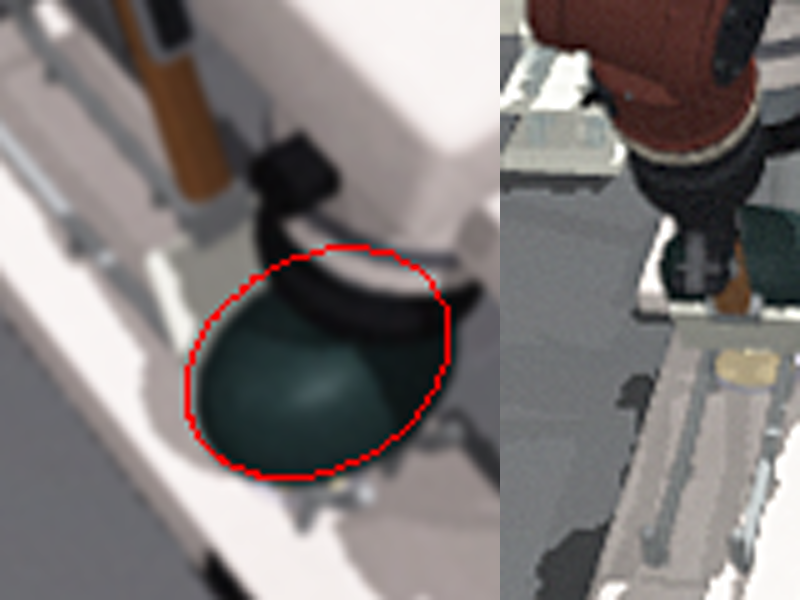

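The egg lies in the cradle. Its outline matches the predicted settled, square egg within about 2 px, and the blade force is about zero. I'm drawing back slowly.

```bash
python3 -m pendant '[[[0,-0.12,-0.1],[0,0,0],-1],[[0,-0.31,-0.25],[0,0,0],-1],[[0,-0.54,-0.44],[0,0,0],-1],[[0,-0.93,-0.76],[0,0,0],-1],[[0,-1.55,-1.26],[0,0,0],-1],[[0,-2.3,-1.9],[0,0,0],-1],[[0,-2.8,-3.3],[0,0,0],-1],[[0,-3.2,-6],[0,0,0],-1],[[0,-3.6,-9],[0,0,0],-1],[[0,-4,-12],[0,0,0],-1]]';  python3 - <<'E'
from h import *
tip();egg('scene',.122);egg('side',.122)
go(np.append(ST,.333),pose(SY))
E
```

```text
t: 15.05
position: [0.48, -0.0663, 0.2735]
tool_rot: [0.098, 0.938, 0.332, 0.032]
contact_force: [-0.2, 0.7, -2.2]
width: 0.199
grasp_force: 69.4
t 15.05 TCP run [-0.1625  0.0017  0.2735] w 0.2 grip 69.4 F [-0.2  0.7 -2.2] q [-0.69  0.37 -0.14  1.42  0.59 -0.59]
edge run [-0.0694  0.0023  0.1585] lean 39.0 F run x 0.64
scene egg px ((334.60406494140625, 264.429931640625), (40.248756408691406, 53.21108627319336), 62.944862365722656) 1237 run [0.0832 0.0002]
side egg px ((256.1763610839844, 162.2803192138672), (18.78764533996582, 29.16111183166504), 134.5731658935547) 384 run [ 0.0903 -0.0145]
t 15.15 shift cm [ -1.94 -18.06 -22.1 ] turn [ 37.6  12.  -34.3]
```

Run:
```python
from h import *
go([.4427,-.3437,.31],R.from_quat([-.205,.979,-.001,.001]))
```

```text
t 15.15 shift cm [ -1.94 -19.35 -20.19] turn [ 37.7  11.8 -34.3]
```

```bash
python3 -m pendant '[[[-1.9,-19.3,-20.2],[37.7,11.8,-34.3],-1],[[-1.9,-19.3,-20.2],[37.7,11.8,-34.3],-1],[[-1.9,-19.3,-20.2],[37.7,11.8,-34.3],-1],[[-1.9,-19.3,-20.2],[37.7,11.8,-34.3],-1],[[-1.9,-19.3,-20.2],[37.7,11.8,-34.3],-1],[[-1.9,-19.3,-20.2],[37.7,11.8,-34.3],-1],[[-1.9,-19.3,-20.2],[37.7,11.8,-34.3],-1],[[-1.9,-19.3,-20.2],[37.7,11.8,-34.3],-1],[[-1.9,-19.3,-20.2],[37.7,11.8,-34.3],-1],[[-1.9,-19.3,-20.2],[37.7,11.8,-34.3],-1]]';  python3 - <<'E'
from h import *
where();go([.4427,-.3437,.215],R.from_quat([-.205,.979,-.001,.001]))
egg('side',.122)
im=cv2.imread('pics/last_side.png');c=cam('side');u=np.random.default_rng(0).normal(size=(4000,3));u/=np.linalg.norm(u,axis=1)[:,None];u*=[.045,.065,.045]
for yw in(-15,0,15):
    P=runp(.078,.002,.122)+R.from_euler('z',RY+np.radians(yw)).apply(u); print('pred',yw,cv2.fitEllipse(cv2.convexHull(proj('side',P,c).astype(np.float32).reshape(-1,1,2))))
E
```

```text
t: 16.15
position: [0.4425, -0.3393, 0.3075]
tool_rot: [-0.206, 0.979, 0.002, -0.0]
contact_force: [-0.2, -0.1, -0.1]
width: 0.201
grasp_force: 69.5
t 16.15 TCP run [-0.4374 -0.0174  0.3075] w 0.2 grip 69.5 F [-0.2 -0.1 -0.1] q [-0.79  0.33  0.1   1.35  0.   -1.2 ]
t 16.15 shift cm [ 0.17 -0.45  9.24] turn [ 0.4 -0.1  0.1]
side egg px ((251.86001586914062, 163.4835968017578), (25.532062530517578, 32.855445861816406), 108.7127456665039) 637 run [ 0.0802 -0.0013]
pred -15 ((250.90284729003906, 163.74002075195312), (27.15604019165039, 37.93284606933594), 100.57051849365234)
pred 0 ((250.82327270507812, 163.71913146972656), (27.16020393371582, 38.99888610839844), 93.03024291992188)
pred 15 ((250.73794555664062, 163.7218017578125), (27.163532257080078, 39.0295524597168), 85.93512725830078)
```

```bash
python3 -m pendant '[[[0.17,-0.2,3],[0,0,0],-1],[[0.17,-0.2,6],[0,0,0],-1],[[0.17,-0.2,8.5],[0,0,0],-1],[[0.17,-0.2,9],[0,0,0],-1],[[0.17,-0.2,9],[0,0,0],-1],[[0.17,-0.2,9],[0,0,0],-1]]';  python3 - <<'E'
from h import *
where();go([.4427,-.3437,.16],R.from_quat([-.205,.979,-.001,.001]))
# egg mask quality in side picture
im=cv2.imread('pics/last_side.png').astype(int)
print(im[163,225:280:3].tolist())
# stand/paddle relative in wrist? lower-edge of blade vs slot in scene/side
E
```

```text
t: 16.8
position: [0.4423, -0.3429, 0.2194]
tool_rot: [-0.206, 0.979, 0.0, 0.001]
contact_force: [-0.5, 0.0, -0.3]
width: 0.202
grasp_force: 69.3
t 16.8 TCP run [-0.4409 -0.0179  0.2194] w 0.2 grip 69.3 F [-0.5  0.  -0.3] q [-0.79  0.36 -0.08  1.13  0.   -1.21]
t 16.8 shift cm [ 0.01 -0.09  5.94] turn [ 0.2 -0.   0.1]
[[35, 32, 31], [37, 34, 32], [51, 47, 45], [83, 80, 78], [46, 44, 41], [43, 43, 31], [48, 47, 34], [51, 52, 38], [56, 56, 43], [58, 57, 44], [54, 54, 41], [52, 52, 38], [57, 57, 42], [54, 54, 40], [47, 46, 32], [187, 188, 186], [245, 247, 250], [244, 246, 249], [244, 246, 249]]
```

```bash
python3 -m pendant '[[[0,-0.08,0.5],[0,0,0],-1],[[0,-0.08,1],[0,0,0],-1],[[0,-0.08,1.5],[0,0,0],-1],[[0,-0.08,2],[0,0,0],-1],[[0,-0.08,2.5],[0,0,0],-1],[[0,-0.08,3],[0,0,0],-1]]'
python3 - <<'E'
from h import *
where();go([.4427,-.3437,.16],R.from_quat([-.205,.979,-.001,.001]))
E
```

```text
t: 17.4
position: [0.4421, -0.3432, 0.1878]
tool_rot: [-0.206, 0.979, 0.001, 0.0]
contact_force: [0.1, -2.6, 12.2]
width: 0.201
grasp_force: 71.3
t 17.4 TCP run [-0.4413 -0.0177  0.1878] w 0.2 grip 71.3 F [ 0.1 -2.6 12.2] q [-0.79  0.38 -0.14  1.05  0.   -1.21]
t 17.4 shift cm [-0.04 -0.08  2.78] turn [ 0.2 -0.1  0.1]
```

```bash
python3 -m pendant '[[[0,-0.05,-0.4],[0,0,0],-1],[[0,-0.2,-0.4],[0,0,0],-1],[[0,-0.2,-0.1],[0,0,0],-1],[[0,-0.2,0.2],[0,0,0],-1],[[0,-0.2,0.5],[0,0,0],-1],[[0,-0.2,0.5],[0,0,0],-1]]'
python3 - <<'E'
from h import *
where();go([.4427,-.3437,.16],R.from_quat([-.205,.979,-.001,.001]))
E
```

```text
t: 18.0
position: [0.4426, -0.3447, 0.1826]
tool_rot: [-0.206, 0.979, 0.001, -0.0]
contact_force: [0.5, 0.3, -0.3]
width: 0.205
grasp_force: 69.5
t 18.0 TCP run [-0.4426 -0.0185  0.1826] w 0.21 grip 69.5 F [ 0.5  0.3 -0.3] q [-0.79  0.39 -0.14  1.04  0.   -1.21]
t 18.0 shift cm [-0.05  0.08  2.26] turn [ 0.3 -0.1  0.1]
```

Free now, and 13 mm deep. Continuing down.

```bash
python3 -m pendant '[[[0,0,0.4],[0,0,0],-1],[[0,0,0.8],[0,0,0],-1],[[0,0,1.2],[0,0,0],-1],[[0,0,1.6],[0,0,0],-1],[[0,0,1.9],[0,0,0],-1],[[0,0,2.1],[0,0,0],-1],[[0,0,2.1],[0,0,0],-1]]'
python3 - <<'E'
from h import *
where();go([.4427,-.3437,.16],R.from_quat([-.205,.979,-.001,.001]))
E
```

```text
t: 18.7
position: [0.4428, -0.3448, 0.1619]
tool_rot: [-0.206, 0.979, 0.001, -0.0]
contact_force: [0.1, 0.1, -1.4]
width: 0.204
grasp_force: 69.5
t 18.7 TCP run [-0.4428 -0.0187  0.1619] w 0.2 grip 69.5 F [ 0.1  0.1 -1.4] q [-0.79  0.41 -0.17  0.99  0.   -1.21]
t 18.7 shift cm [-0.04  0.11  0.19] turn [ 0.3 -0.1  0.1]
```

```bash
python3 -m pendant '[[[0,0,0.2],[0,0,0],-1],[[0,0,0.2],[0,0,0],-1],[[0,0,0.2],[0,0,0],-0.4],[[0,0,0.2],[0,0,0],0],[[0,0,0.2],[0,0,0],1],[[0,0,0.2],[0,0,0],1],[[0,0,0.2],[0,0,0],1],[[0,0,0.2],[0,0,0],1]]' ; python3 -m pendant '[[[0,0,-2],[0,0,0],1],[[0,0,-5],[0,0,0],1],[[0,0,-9],[0,0,0],1],[[0,0,-14],[0,0,0],1],[[0,0,-18],[0,0,0],1],[[0,0,-18],[0,0,0],1]]'
python3 - <<'E'
from h import *
where()
for n,bx in (('scene',(185,95,60,85)),('side',(195,225,75,85))):
    a=cv2.imread(f'pics/{n}0.png').astype(int);b=r.read_camera(n).astype(int);x,y,w,h=bx
    def ctr(i):
        c=i[y:y+h,x:x+w];m=(c[...,2]-c[...,0]>35)&(c[...,2]>60);v,u=np.nonzero(m);k=v<v.min()+12
        return (u[k].mean()+x).round(1),v.min()+y,u.mean().round(1)+x,v.mean().round(1)+y,m.sum()
    print(n,ctr(a),ctr(b))
    cv2.imwrite(f'pics/end_{n}.png',b)
im=cv2.GaussianBlur(cv2.imread('pics/end_side.png'),(3,3),0).astype(int)
m=((im[...,1]-im[...,2]>3)&(im.max(2)<90)).astype(np.uint8)[135:190,215:285]
m=cv2.morphologyEx(m,cv2.MORPH_CLOSE,np.ones((5,5)));k,l,s,c=cv2.connectedComponentsWithStats(m);i=1+s[1:,4].argmax();print(s[i],c[i]+[215,135])
cc=max(cv2.findContours((l==i).astype(np.uint8),0,1)[0],key=len);print(cv2.fitEllipse(cv2.convexHull(cc)))
for row in m[::2]: print(''.join('.#'[v] for v in row))
E
```

```text
t: 19.5
position: [0.4429, -0.345, 0.1602]
tool_rot: [-0.206, 0.979, 0.001, 0.0]
contact_force: [-0.6, 0.3, 0.3]
width: 0.996
grasp_force: 0.0
t: 20.1
position: [0.4444, -0.3467, 0.346]
tool_rot: [-0.206, 0.979, -0.003, 0.003]
contact_force: [-0.4, -0.2, 0.4]
width: 0.999
grasp_force: 0.0
t 20.1 TCP run [-0.4442 -0.0207  0.346 ] w 1.0 grip 0.0 F [-0.4 -0.2  0.4] q [-0.79  0.33  0.2   1.43  0.   -1.21]
scene (np.float64(196.6), np.int64(95), np.float64(207.5), np.float64(118.2), np.int64(332)) (np.float64(197.6), np.int64(95), np.float64(209.2), np.float64(119.9), np.int64(311))
side (np.float64(229.8), np.int64(235), np.float64(230.5), np.float64(256.3), np.int64(397)) (np.float64(229.2), np.int64(234), np.float64(229.9), np.float64(255.9), np.int64(411))
[ 27  16  28  26 513] [255.68421053 163.69395712]
((39.407440185546875, 28.6140079498291), (26.444520950317383, 28.726423263549805), 117.53167724609375)
......................................................................
......................................................................
.......................................
[... 1224 characters left out ...]
..............
................................##############........................
......................................................................
......................................................................
.........................##...........................................
..........................#...........................................
......................................................................
......................................................................
......................................................................[ WARN:0@1.501] global loadsave.cpp:1063 imwrite_ Unsupported depth image for selected encoder is fallbacked to CV_8U.
```

```bash
python3 -m pendant '[[[5,2,0],[0,0,0],1],[[10,4,0],[0,0,0],1],[[14,6,0],[0,0,0],1],[[14,6,0],[0,0,0],1],[[14,6,0],[0,0,0],1],[[14,6,0],[0,0,0],1]]'
python3 - <<'E'
from h import *
im0=r.read_camera('side');cv2.imwrite('pics/end2.png',im0)
im=cv2.GaussianBlur(im0,(3,3),0).astype(int)
m=((im[...,1]-im[...,2]>3)&(im.max(2)<90)).astype(np.uint8)[135:190,215:285]
m=cv2.morphologyEx(m,cv2.MORPH_CLOSE,np.ones((5,5)));m=cv2.morphologyEx(m,cv2.MORPH_OPEN,np.ones((3,3)));k,l,s,c=cv2.connectedComponentsWithStats(m);i=1+s[1:,4].argmax();print(s[i],c[i]+[215,135])
cc=max(cv2.findContours((l==i).astype(np.uint8),0,1)[0],key=len);print(cv2.fitEllipse(cv2.convexHull(cc)))
for row in m[8:46]: print(''.join('.#'[v] for v in row))
def hp(n,uv0,uv1):print(n,uv0,uv1)
C=cam('side');P=lambda yw:proj('side',runp(.078,.003,.122)+R.from_euler('z',RY+np.radians(yw)).apply([[0,.065,0],[0,-.065,0]]),C).round(1).tolist()
print(P(-10),P(0),P(10))
E
```

```text
t: 20.8
position: [0.2911, -0.3467, 0.3396]
tool_rot: [-0.206, 0.979, 0.001, 0.0]
contact_force: [-0.4, -0.1, -0.1]
width: 1.0
grasp_force: 0.0
[ 17  16  38  26 770] [250.48831169 163.75064935]
((35.48025131225586, 28.855453491210938), (26.518234252929688, 37.123470306396484), 91.80183410644531)
......................................................................
......................................................................
......................................................................
......................................................................
......................................................................
......................................................................
......................................................................
......................................................................
...............................##########.............................
............................################..........................
.........................######################.......................
......................
[... 1293 characters left out ...]
##############...................
.......................##########################.....................
.........................######################.......................
...........................###################........................
............................#################.........................
......................................................................
......................................................................
......................................................................
......................................................................
[[232.0, 161.2], [269.3, 166.3]] [[231.2, 162.7], [270.0, 164.8]] [[230.9, 164.3], [270.0, 163.1]]
```

The egg's outline is centred on the predicted settled spot, about 2° from square, and the paddle is back in its slot. I'm handing in.

```bash
python3 -c "
from bench import r
print(r.close_job())"
```

```text
the job is handed in; nothing more can be done
None
```

The egg lies still in the cradle under the microscope, about 2° from square across the rails by camera measurement, the paddle is back upright in its stand, and the job was handed in at about 21 s; no verdict was shown.

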